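# Make up the bookend kit and the car kit

## Task

Make up two toy-maker's kits from the stock on the bench, each part on its painted outline: the steel base plate, the wooden whale and the white-lidded jar in the green tray, the wooden car and the yellow-lidded jar in the blue tray. The base plate is heavy: bring it down clearly tilted so that one edge rests on the tray first, and pivot it down flat before you let go of it. Leave the red-lidded jar and the toy boat where they are.

Things in the scene. Friction and masses are not known exactly. Their poses are not given: they have to be found in the camera images.
- plate: Flat bar-shaped steel base plate of a bookend, 120 mm long (its x) by 46 mm wide (its y) by 14 mm thick, about 0.6 kg (0.5 to 0.72), with a screw hole near each end. Lies flat on the bench at the start. Origin: centre of its underside; z up through its thickness.
- whale: Toy whale in mid-brown wood, 104 mm long, on its flat belly: rounded head to its +x (ends at +46 mm), tail fins 56 mm across at -x (end at -58 mm), dark blow-hole on top. From x = -26 to +26 mm it is a block 40 mm wide (its y), 36 mm high, with flat upright sides: grip it there across y. Origin: under the middle of that block, on the belly; z up. About 0.09 kg.
- car: Toy car body in pale wood without wheels, 108 mm long (its x, bonnet to +x), 42 mm wide (its y); the body is 26 mm high with flat sides, the cabin on it (40 mm wide, x = -33 to +17 mm) reaches 45 mm; dark windows. Origin: centre of its underside, z up. About 0.11 kg.
- white_jar: Upright screw-lid glass jar, 62 mm tall, body 44 mm and lid 45 mm across (the lid is the top 14 mm), about 0.11 kg; white lid, steel screws inside. Origin: centre of its underside, z up.
- yellow_jar: Upright screw-lid glass jar, 62 mm tall, body 44 mm and lid 45 mm across (the lid is the top 14 mm), about 0.11 kg; yellow lid, small pale wooden wheels inside. Origin: centre of its underside, z up.
- red_jar: Upright screw-lid glass jar, 62 mm tall, body 44 mm and lid 45 mm across (the lid is the top 14 mm), about 0.11 kg; red lid, dark wooden beads inside. Not part of either kit; it stays where it stands. Origin: centre of its underside, z up.
- boat: Toy tugboat, 86 mm long, pale wooden hull 40 mm wide, white cabin, red funnel up to 64 mm. Not part of either kit; it stays where it stands. Origin: underside of the hull.
- bookend_tray: Low plywood tray fixed to the bench, 212 x 240 mm (its x, y), green walls 6 mm thick; floor 8 mm, rim 24 mm above bench. Origin: centre of underside. Outlines on the floor (tray x, y, mm): plate, dark rectangle along y, centre (-43, +30); whale, dark whale shape along y, head to +y, whale's origin at (+47, +30); white-lidded jar, white disc at (0, -78). Plate and whale may point either way.
- car_tray: Low plywood tray fixed to the bench, 160 x 240 mm (its x, y), blue walls 6 mm thick; floor 8 mm, rim 24 mm above bench. Origin: centre of underside. Outlines on the floor (tray x, y, mm): car, dark rectangle along y, centre (0, +30), either way round; yellow-lidded jar, yellow disc with dark edge at (0, -78).
Things that resemble listed ones, but are neither listed nor needed, are in the scene too. Leave any turquoise look-alike of the car alone.

How it is judged (in metres and radians):
On the way, in this order (a step that is already met when the one before it is completed fails the run):
1. the base plate, still held in the fingers, rests one edge on the green tray at its outline while tilted more than 0.09 rad (x of plate in the frame of bookend_tray between -0.073 and -0.013 m and y of plate in the frame of bookend_tray between 0 and 0.06 m and angle between plate's own z axis and vertical between 0.09 and 0.9 rad and contact force between plate and bookend_tray above 0.4 N and contact force between the fingers and plate above 0.8 N), for 0.1 s.
2. the base plate has been pivoted down to less than 0.07 rad from flat while still held in the fingers, at its outline and resting on the tray (x of plate in the frame of bookend_tray between -0.068 and -0.018 m and y of plate in the frame of bookend_tray between 0.005 and 0.055 m and angle between plate's own z axis and vertical below 0.07 rad and z of plate in the frame of bookend_tray below 0.014 m and contact force between plate and bookend_tray above 0.4 N and contact force between the fingers and plate above 0.8 N), for 0.1 s.
At the end, for the whole second after the job is handed in: Plate, whale, white-lidded jar in the green tray, car, yellow-lidded jar in the blue: each on the tray floor, flat or upright within 0.08 rad, origin within 14 mm (each tray axis) of its outline's centre, plate, whale and car along the outline within 0.22 rad (either way), released and still (x of plate in the frame of bookend_tray between -0.057 and -0.029 m and y of plate in the frame of bookend_tray between 0.016 and 0.044 m and z of each of plate, whale, white_jar in the frame of bookend_tray below 0.012 m and angle between each of plate, whale, white_jar, car, yellow_jar's own z axis and vertical below 0.08 rad and linear speed of each of plate, whale, white_jar, car, yellow_jar below 0.02 m/s and angular speed of each of plate, whale, white_jar, car, yellow_jar below 0.15 rad/s and angle between the x axis of each of plate, whale and the y axis of bookend_tray, either way round below 0.22 rad and x of whale in the frame of bookend_tray between 0.033 and 0.061 m and y of whale in the frame of bookend_tray between 0.016 and 0.044 m and x of white_jar in the frame of bookend_tray between -0.014 and 0.014 m and y of white_jar in the frame of bookend_tray between -0.092 and -0.064 m and x of car in the frame of car_tray between -0.014 and 0.014 m and y of car in the frame of car_tray between 0.016 and 0.044 m and z of each of car, yellow_jar in the frame of car_tray below 0.012 m and angle between the x axis of car and the y axis of car_tray, either way round below 0.22 rad and x of yellow_jar in the frame of car_tray between -0.014 and 0.014 m and y of yellow_jar in the frame of car_tray between -0.092 and -0.064 m); the robot touches nothing.
It fails at once if the red-lidded jar or the toy boat is moved more than 25 mm (distance of any of red_jar, boat from where it was at the start of the episode above 0.025 m).
It also fails if it takes over 131 s, if anything falls off the work surface, if the arm or the gripper's body presses on something with over 40 N, if the wrist force passes 120 N, or if a joint passes its speed limit or range.

## Robot

A 6-joint arm with a two-finger parallel gripper is mounted at the origin on the work surface. World frame = base frame: x ahead of the robot, y to its left, z up, the work surface at z = 0. Lengths are in m, angles in degrees, forces in N, time in s.
With the tool pointing down it reaches from about 0.4 to 0.825 m from the base axis. Payload 7 kg.
Tool frame: the origin (TCP) lies between the finger pads; the fingertips stand 19 mm ahead of it and the grasp point (between the pads) is the TCP; z points along the fingers, y is the line along which they close (so a half turn about z gives the same grasp; the last joint's range is limited). The gripper opens to 88 mm and grips with 3 to 60 N. Pads are 19 mm wide; open, the fingers measure 130 mm over their backs; the gripper's body (78 mm by 193 mm) begins 47 mm behind the grasp point.
Start: joints at [-60.212, 20.546, 0.682, 0, -70.136, -16.507], TCP at [0.155, -0.657, 0.246] pointing down, gripper open.
Joint ranges: [-176.03, 176.03], [-82.01, 121.73], [-58.28, 71.71], [-173.87, 95.51], [-174.79, -0.11], [-173.66, 173.66]. Speed limits (degrees/s): [136.94, 136.94, 172.46, 180, 180, 180].

## Interface

Orientations are given as [roll, pitch, yaw] about the fixed x, y, z axes, in that order (R = Rz(yaw) Ry(pitch) Rx(roll)).
In Python, from plant import get_obs, snapshot, close_job, spot_in, spot_point gives the robot as it stands.
- The arm moves only by the tool play_rows, never from a script. Its argument "plan" is a list of rows, each a list of 6 numbers: the shift along the tool's x, y, z in cm, then the turn, a rotation vector about the tool's x, y, z in degrees. A call has 1 to 20 rows; each row shifts and turns the commanded pose from where the row before left it, along the tool's axes as they then stand; what a row does not reach is not made up. A row lasts 1/12 s, in which the tool goes at most 41.7 mm and 7.16 degrees, less where a joint would pass 70% of its speed; a pose out of reach is approached as far as the arm can. A call is refused whole if a number of a shift passes 4.17 or a number of a turn 7.16, either way. A call with a gripper value outside its range is refused whole. "grip" is the finger opening in cm, from 0 to 8.76, set as the call begins (left out, the last holds). The fingers move at their own pace and stop on an object; the grip force is fixed at half the most. Time passes only in rows, so rows that do not move let the fingers close. It gives the time, the measured TCP pose, the force, the opening and the grip force at its end, in the units of the state.
- get_obs(): the state, without advancing time (a new reading comes with each control period).
- snapshot(name): name is "scene" or "top" or "wrist"; returns a dict with "frame" (400x640x3 uint8, red, green, blue), "fx", "fy", "cx", "cy" (pixels), "k1" (the pictures are not rectified: a ray, as slopes to the right and down, at radius r is drawn at 1 + k1 r^2 times it, then the intrinsics apply), "position" and "attitude" of the camera in the world. Camera axes: x right, y down, z forward; pixel columns grow to the right and rows downward; lengths in m; the calibration is good to about 2 mm. A picture is of the moment at which its call begins. There is no depth.
- close_job(): hands the job in; it is judged then, once.
Trained networks look in the newest picture that a camera, given by its name, has taken for a name from the list of things; names that differ only in an ending like _2 or _b are one class to them, and where a whole thing is asked for, a point or a joint stands for the part that bears it (a point fixed in the world has none). Each returns a list of dicts, best first, with "score" (0 to 1); they miss things now and then, are a little off and sometimes report something else, mostly with a low value. They report only what shows in the picture. A call takes as long as a camera call. They do not tell look-alikes from the thing itself.
- spot_in(camera, thing): "position" ([x, y, z] in m, in world coordinates, good to about 4 mm: the middle of the surface that is visible of it).
- spot_point(camera, thing): "position" ([x, y, z] in m, in world coordinates, good to about 4 mm: a listed point, or the origin of a listed thing).
The state is a dict: "clock": time; "joint_pos": joint angles; "qvel": joint speeds; "tau": joint torques, N m; "tool_pos": TCP position; "orientation": TCP orientation; "force": force on the tool from outside, world axes, zero at the start; "moment": the same for the moment, N m; "opening": finger opening in m; "gripper_force": force on a finger pad.
Only numpy, scipy, OpenCV 4.12 (cv2) and the standard library are available. Lean on these libraries where they do the work, as an engineer would, in place of code of your own. Each camera call takes 0.05 s, during which the arm holds its last target. There are 200 camera calls.

## Working session

There is one attempt and no reset: what is moved stays moved. The work goes in short steps, Python scripts to look and compute and a tool call to move; the robot and the scene stay as the last step left them, time stands still between calls to the robot, and variables do not carry over. Pictures are saved under pics/ and viewed, at most 14 in all, crops included, and the job is handed in when it is done.

Besides the shell and the picture viewer there is one more tool, called after "Request:" as name([rows], argument=value, ...), one row to a line, values as JSON. play_rows: Moves the arm, as the interface text tells. Its arguments: {"type":"object","properties":{"plan":{"type":"array","items":{"type":"array","items":{"type":"number"}}},"grip":{"type":"number"}},"required":["plan"]}

```bash
mkdir -p pics; ls; cat > h.py <<'E'
import numpy as np, cv2
from plant import *
def K(s): return np.array([[s['fx'],0,s['cx']],[0,s['fy'],s['cy']],[0,0,1.]]), np.array([s['k1'],0,0,0,0.])
def att(s):
    from scipy.spatial.transform import Rotation as R
    a=np.array(s['attitude'],float)
    return a if a.shape==(3,3) else R.from_euler('xyz',a,degrees=True).as_matrix()
def px2w(s,uv,z):
    k,d=K(s); p=cv2.undistortPoints(np.array(uv,float).reshape(-1,1,2),k,d)[:,0]
    r=np.c_[p,np.ones(len(p))]@att(s).T; c=np.array(s['position'])
    return c+r*((z-c[2])/r[:,2])[:,None]
def w2px(s,P):
    k,d=K(s); A=att(s); q=(np.atleast_2d(P)-np.array(s['position']))@A
    return cv2.projectPoints(q,np.zeros(3),np.zeros(3),k,d)[0][:,0]
def save(s,n): cv2.imwrite('pics/'+n+'.png',s['frame'][:,:,::-1])
E
python3 - <<'E'
from h import *
for c in ['top','scene']:
    s=snapshot(c); save(s,c+'0'); print(c,{k:v for k,v in s.items() if k!='frame'})
    for t in ['plate','whale','car','white_jar','yellow_jar','red_jar','boat','bookend_tray','car_tray']:
        print(t,[(round(d['score'],2),np.round(d['position'],3).tolist(),w2px(s,d['position'])[0].round().tolist()) for d in spot_point(c,t)[:4]])
print(get_obs())
E
```

```text
pics
top {'fx': 478.8484674996943, 'fy': 478.8484674996943, 'cx': 318.0555891104384, 'cy': 201.11710926511745, 'k1': -0.11191477420996626, 'position': array([0.38053698, 0.05884916, 1.34613378]), 'attitude': array([-1.74733944e+02, -1.15118966e-01, -8.96046560e+01])}
plate [(0.75, [0.665, -0.226, -0.002], [417.0, 146.0]), (0.38, [0.431, 0.374, 0.003], [205.0, 226.0])]
whale [(0.71, [0.444, -0.399, 0.003], [478.0, 223.0])]
car [(0.94, [0.599, 0.36, 0.002], [212.0, 167.0]), (0.7, [0.565, 0.498, 0.001], [164.0, 179.0]), (0.7, [0.31, 0.354, -0.0], [212.0, 269.0])]
white_jar [(0.56, [0.678, 0.065, -0.001], [316.0, 141.0])]
yellow_jar [(0.64, [0.681, -0.095, 0.001], [372.0, 140.0])]
red_jar [(0.58, [0.429, 0.376, 0.003], [205.0, 227.0])]
boat [(0.81, [0.68, 0.21, 0.0], [265.0, 140.0]), (0.66, [0.684, -0.097, 0.002], [372.0, 139.0]), (0.19, [0.473, 0.154, -0.0], [283.0, 212.0])]
bookend_tray [(0.82, [0.469, 0.155, -0.003], [283.0, 214.0]), (0.35, [0.68, -0.097, 0.0], [372.0, 141.0])]
car_tray [(0.77, [0.461, -0.158, 0.002], [394.0, 217.0])]
scene {'fx': 463.4473459327755, 'fy': 463.44734593
[... 875 characters left out ...]
 -0.001], [435.0, 222.0])]
{'clock': 1.0, 'joint_pos': array([-6.02113863e+01,  2.05450807e+01,  6.81731539e-01,  6.34764129e-04,
       -7.01358768e+01, -1.65065899e+01]), 'qvel': array([ 0.06132605,  0.06082944,  0.02171092, -0.01804904, -0.04433981,
        0.0030973 ]), 'tau': array([-3.53380361e-03, -5.82391906e+01,  2.93300128e+01,  7.00311810e+00,
        1.23355980e-02, -7.92369264e-06]), 'tool_pos': array([ 0.15504652, -0.65692849,  0.24557596]), 'orientation': array([-1.79999088e+02, -3.52488110e-04, -1.66717761e+02]), 'force': array([ 0.17974325, -0.24898704, -0.24277612]), 'moment': array([0.04667703, 0.04203525, 0.0125212 ]), 'gripper_force': 0.0, 'opening': 0.08761311512387383}
```

```bash
python3 -c "
import cv2
" ; ls pics
```

```text
scene0.png
top0.png
```

View pics/top0.png

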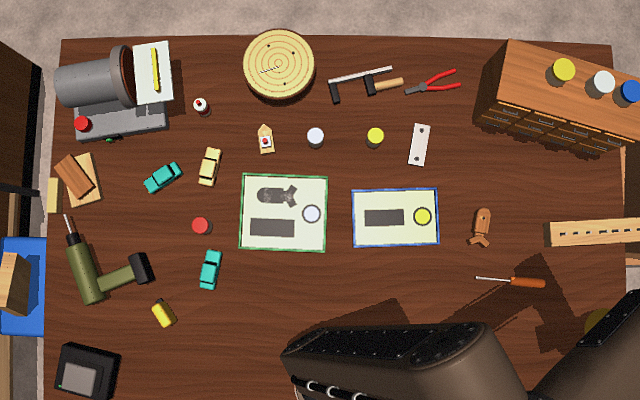

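View pics/scene0.png

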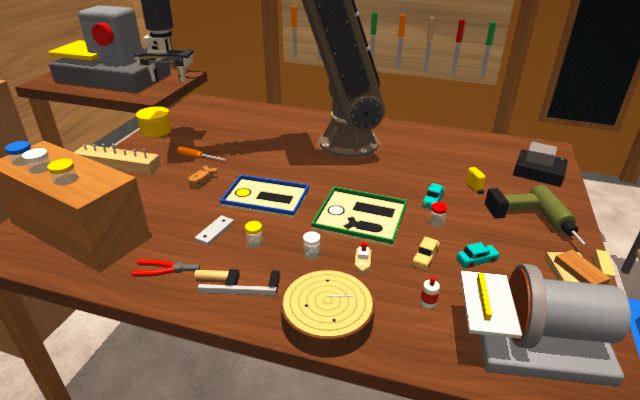

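Top view: the pale car at (209,166) is the target, with turquoise look-alikes at (163,177) and (210,268). The white jar is at (316,137), the yellow jar at (375,136), the plate at (419,145) and the whale at (481,227). The green tray is centred at (283,213) and the blue tray at (395,217). The jars on the cabinet and the red and white bottle at (200,105) are decoys.

```bash
python3 - <<'E'
from h import *
s=snapshot('top'); f=s['frame']; hsv=cv2.cvtColor(f,cv2.COLOR_RGB2HSV)
def seg(name,m,box,z):
    x0,y0,x1,y1=box; mm=np.zeros(m.shape,np.uint8); mm[y0:y1,x0:x1]=m[y0:y1,x0:x1]
    v,u=np.nonzero(mm); P=px2w(s,np.c_[u,v],z)[:,:2]
    r=cv2.minAreaRect((P*1000).astype(np.float32)); 
    c=P.mean(0); w,V=np.linalg.eigh(np.cov((P-c).T)); a=np.degrees(np.arctan2(V[1,1],V[0,1]))
    print(name,len(u),'mean',c.round(4),'axis',a.round(1),'rect',np.round(r[0],1),np.round(r[1],1),round(r[2],1))
H,S,V=[hsv[...,i].astype(int) for i in range(3)]
seg('plate',(S<60)&(V>120),(400,115,440,175),.014)
seg('whale',(S>90)&(V>130)&(H<25),(462,195,500,255),.03)
seg('car',(S<140)&(V>110)&(H>12),(193,140,228,192),.02)
seg('white',(S<50)&(V>140),(300,118,332,155),.062)
seg('yellow',(S>150)&(V>150)&(H>20)&(H<40),(360,118,390,155),.062)
g=(H>45)&(H<90)&(S>80); seg('gtray',g,(230,165,336,260),.024)
b=(H>95)&(H<130)&(S>80); seg('btray',b,(345,180,446,255),.024)
dk=(V<110)&(S<110)
seg('o_plate',dk,(245,212,300,242),.008); seg('o_whale',dk,(250,182,300,210),.008); seg('o_car',dk,(360,206,408,230),.008)
seg('disc w',(S<30)&(V>200),(300,203,322,225),.008);seg('disc y',(S>120)&(V>150),(412,206,433,228),.008)
H=cv2.resize(f[90:260,150:510],None,fx=2.2,fy=2.2,interpolation=cv2.INTER_CUBIC); cv2.imwrite('pics/crop1.png',H[:,:,::-1])
E
```

```text
plate 642 mean [ 0.6683 -0.2288] axis 169.1 rect [ 668.7 -228.9] [ 46.  120.7] 79.2
whale 447 mean [ 0.4345 -0.3993] axis 168.7 rect [ 434.8 -401.1] [ 55.2 104.8] 78.2
car 487 mean [0.6011 0.3663] axis 166.5 rect [600.5 366.8] [ 46.5 105.5] 77.0
white 217 mean [0.6797 0.0671] axis 93.7 rect [679.   66.7] [41.9 43.8] 0.4
yellow 200 mean [ 0.6825 -0.0987] axis 72.2 rect [680.5 -97.7] [42.  44.2] 0.7
gtray 629 mean [0.4776 0.1598] axis 93.2 rect [471.8 154.3] [240.3 212.7] 88.0
btray 669 mean [ 0.4635 -0.1645] axis 92.8 rect [ 460.6 -157.4] [161.5 241.7] 2.2
o_plate 368 mean [0.4312 0.2004] axis 89.9 rect [430.3 186.6] [121.   46.5] 88.1
o_whale 304 mean [0.5215 0.1756] axis 88.5 rect [521.7 176.1] [106.2  59.4] 86.6
o_car 602 mean [ 0.4596 -0.128 ] axis 92.6 rect [ 459.8 -128.3] [ 43.9 108.7] 2.1
disc w 342 mean [0.4684 0.0781] axis 76.0 rect [469.  78.] [58.9 58.9] 0.4
disc y 182 mean [ 0.4638 -0.2358] axis 52.5 rect [ 463.9 -235.9] [39.5 40. ] 0.3
```

View pics/crop1.png

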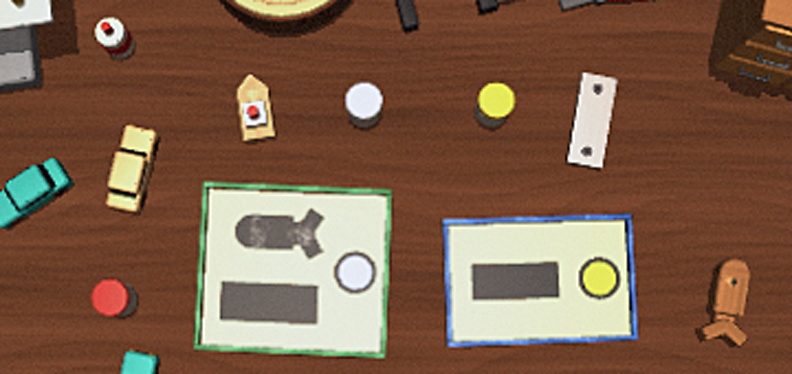

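Every object is clear and the estimates from the top picture agree to about 2 mm. The close crop confirms the pale car at (130,170), well away from the turquoise ones. I'll write a small delta helper and start with the plate.

```bash
cat > d.py <<'E'
# usage: d.py x y z yaw : turn about tool z first, then shift in the turned tool axes (cm)
import sys; from h import *
from scipy.spatial.transform import Rotation as R
x,y,z,yaw=map(float,sys.argv[1:5]); o=get_obs()
T=R.from_euler('xyz',[180,0,yaw],degrees=True); C=R.from_euler('xyz',o['orientation'],degrees=True)
d=T.as_matrix().T@(np.array([x,y,z])-o['tool_pos'])*100
print('turn',(C.inv()*T).as_rotvec(degrees=True).round(1),'shift',d.round(2),'norm',np.linalg.norm(d[:2]).round(1),'at',o['tool_pos'].round(4),o['orientation'].round(1),'F',o['force'].round(1),'t',round(o['clock'],1),'j6',o['joint_pos'][5].round(0))
E
python3 d.py .6685 -.2288 .12 169.2
```

```text
turn [ 0.   0.  24.1] shift [-42.41  51.68  12.55] norm 66.9 at [ 0.155  -0.6569  0.2455] [ 180.     0.  -166.7] F [-0.1 -0.3 -0.6] t 1.1 j6 -17.0
```

Request:
play_rows([
  [0,0,0.6,0,0,6],
  [0,0,0.6,0,0,6],
  [0,0,0.6,0,0,6],
  [0,0,0.6,0,0,6.1],
  [-2.5,3,0.5,0,0,0],
  [-2.5,3,0.5,0,0,0],
  [-2.5,3,0.5,0,0,0],
  [-2.5,3,0.5,0,0,0],
  [-2.5,3,0.5,0,0,0],
  [-2.5,3,0.5,0,0,0],
  [-2.5,3,0.5,0,0,0],
  [-2.5,3,0.5,0,0,0],
  [-2.5,3,0.5,0,0,0],
  [-2.5,3,0.5,0,0,0],
  [-2.5,3,0.5,0,0,0],
  [-2.5,3,0.5,0,0,0],
  [-2.5,3,0.5,0,0,0],
  [-2.5,3,0.5,0,0,0],
  [-2.5,3,0.5,0,0,0],
  [-2.5,3,0.5,0,0,0],
], grip=8)

```text
clock: 2.72
tool_pos: [0.6394, -0.259, 0.1415]
orientation: [-180.0, 0.0, 169.2]
force: [0.8, -0.6, -0.5]
opening: 0.08
gripper_force: 0.0
```

```bash
python3 d.py .6685 -.2288 .021 169.2
```

```text
turn [-0.  0. -0.] shift [-2.29  3.51 12.05] norm 4.2 at [ 0.6394 -0.259   0.1415] [-180.     0.   169.2] F [ 0.8 -0.6 -0.5] t 2.7 j6 -95.0
```

Request:
play_rows([
  [-1.2,1.8,0,0,0,0],
  [-1.1,1.8,0,0,0,0],
  [0,0,0,0,0,0],
  [0,0,0,0,0,0],
])

```text
clock: 3.05
tool_pos: [0.6679, -0.2286, 0.1414]
orientation: [-180.0, -0.0, 169.3]
force: [0.5, 0.2, 0.6]
opening: 0.0801
gripper_force: 0.0
```

```bash
python3 d.py .6685 -.2288 .021 169.2; python3 - <<'E'
from h import *
s=snapshot('wrist'); save(s,'w1'); 
for t in ['plate']: print([(round(d['score'],2),np.round(d['position'],4)) for d in spot_point('wrist',t)[:3]])
print(w2px(s,[[.6685,-.2288,.014]]))
f=s['frame']; h=cv2.cvtColor(f,cv2.COLOR_RGB2HSV); m=((h[...,1]<60)&(h[...,2]>120)).astype(np.uint8)
n,l,st,ce=cv2.connectedComponentsWithStats(m)
for i in np.argsort(-st[1:,4])[:3]+1:
    v,u=np.nonzero(l==i); P=px2w(s,np.c_[u,v],.014)[:,:2]*1000; print(st[i],[np.round(a,1) for a in cv2.minAreaRect(P.astype(np.float32))])
E
```

```text
turn [-0.  -0.   0.1] shift [-6.000e-02 -1.000e-02  1.204e+01] norm 0.1 at [ 0.6679 -0.2286  0.1414] [-180.    -0.   169.3] F [0.5 0.2 0.6] t 3.0 j6 -98.0
[(0.86, array([ 0.6678, -0.2259,  0.0012]))]
[[315.58848376 196.2774375 ]]
[ 288  119   59  143 7737] [array([ 667.3, -227.2]), array([ 45.7, 119.9]), np.float64(79.5)]
[ 219    0  136   32 2189] [array([ 534.2, -223.9]), array([94. , 19.9]), np.float64(79.1)]
[355 337  34  12 213] [array([ 819.8, -203.7]), array([31.2, 12.6]), np.float64(79.0)]
```

View pics/w1.png

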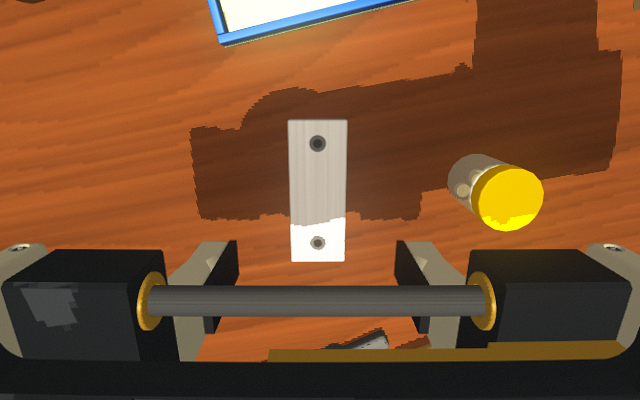

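The wrist view shows the plate centred at (317,190) between the open fingers, within 2 mm of my estimate. The yellow jar at (505,195) is clear. Going down and gripping.

Request:
play_rows([
  [0,0.1,3,0,0,0],
  [0,0,3,0,0,0],
  [0,0,3,0,0,0],
  [0,0,2,0,0,0],
  [0,0,1,0,0,0],
  [0,0,0,0,0,0],
  [0,0,0,0,0,0],
])

```text
clock: 3.73
tool_pos: [0.6674, -0.2295, 0.0223]
orientation: [-180.0, 0.0, 169.1]
force: [0.5, 0.6, 0.2]
opening: 0.0796
gripper_force: 0.0
```

Request:
play_rows([
  [0,0,0,0,0,0],
  [0,0,0,0,0,0],
  [0,0,0,0,0,0],
  [0,0,0,0,0,0],
  [0,0,0,0,0,0],
  [0,0,0,0,0,0],
  [0,0,0,0,0,0],
  [0,0,0,0,0,0],
], grip=3.6)

```text
clock: 4.4
tool_pos: [0.6677, -0.2283, 0.0217]
orientation: [180.0, 0.0, 169.2]
force: [0.1, 2.2, 1.2]
opening: 0.0459
gripper_force: 30.0
```

Request:
play_rows([
  [0,0,-1,0,0,0],
  [0,0,-2,0,0,0],
  [0,0,-3,0,0,0],
  [0,0,-3,0,0,0],
  [0,0,-3,0,0,0],
  [0,0,0,0,0,-6],
  [0,0,0,0,0,-7],
  [0,0,0,0,0,-7],
  [0,0,0,0,0,-7],
  [0,0,0,0,0,-7],
  [0,0,0,0,0,-7],
  [0,0,0,0,0,-7],
  [0,0,0,0,0,-7],
  [0,0,0,0,0,-7],
  [0,0,0,0,0,-7],
  [0,0,0,0,0,-7],
  [0,0,0,0,0,-7],
  [0,0,0,0,0,-7],
  [0,0,0,0,0,-7],
])

```text
clock: 5.98
tool_pos: [0.6665, -0.2283, 0.1407]
orientation: [179.9, 0.0, -93.5]
force: [-0.5, -0.4, -6.3]
opening: 0.0455
gripper_force: 30.0
```

```bash
python3 d.py .4300 .1862 .1 -92
```

```text
turn [ 0.1  0.  -1.5] shift [-40.6   25.08   4.07] norm 47.7 at [ 0.6665 -0.2283  0.1407] [179.9   0.  -93.5] F [-0.5 -0.4 -6.3] t 6.0 j6 -0.0
```

Request:
play_rows([
  [0,0,0,0,0,-1.5],
  [-3,1.8,0.2,0,0,0],
  [-3.4,2.1,0.2,0,0,0],
  [-3.4,2.1,0.3,0,0,0],
  [-3.4,2.1,0.3,0,0,0],
  [-3.4,2.1,0.3,0,0,0],
  [-3.4,2.1,0.4,0,0,0],
  [-3.4,2.1,0.4,0,0,0],
  [-3.4,2.1,0.4,0,0,0],
  [-3.4,2.1,0.4,0,0,0],
  [-3.4,2.1,0.4,0,0,0],
  [-3.4,2.1,0.4,0,0,0],
  [-3,1.8,0.4,0,0,0],
  [-0.6,0.4,0,0,0,0],
  [0,0,0,0,0,0],
  [0,0,0,0,0,0],
])

```text
clock: 7.32
tool_pos: [0.4336, 0.1873, 0.1006]
orientation: [180.0, -0.0, -92.2]
force: [0.1, -0.6, -5.0]
opening: 0.0458
gripper_force: 30.0
```

```bash
python3 d.py .4300 .1920 .1 -92; python3 - <<'E'
from h import *
s=snapshot('wrist'); save(s,'w2')
E
```

```text
turn [ 0.  -0.  -0.2] shift [-0.45  0.37  0.06] norm 0.6 at [0.4336 0.1873 0.1006] [180.   -0.  -92.2] F [ 0.1 -0.6 -5. ] t 7.3 j6 -50.0
```

View pics/w2.png

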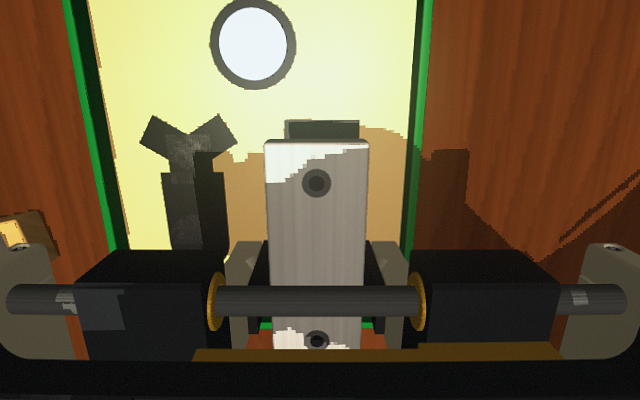

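The wrist view shows the plate held level at (315,240), over the dark outline whose edge is visible at (320,128). Tilting it 12° and lowering its +y edge.

Request:
play_rows([
  [-0.45,0.37,0,0,0,0],
  [0,0,0,0,6,0],
  [0,0,0,0,6,0],
  [-0.2,0,1,0,0,0],
  [-0.4,0,1.8,0,0,0],
  [-0.4,0,1.7,0,0,0],
  [-0.2,0,1,0,0,0],
  [0,0,0,0,0,0],
  [0,0,0,0,0,0],
])

```text
clock: 8.12
tool_pos: [0.431, 0.1915, 0.0441]
orientation: [180.0, -12.1, -92.4]
force: [0.3, 0.3, -6.0]
opening: 0.0456
gripper_force: 30.0
```

Request:
play_rows([
  [0,0,0.1,0,0,0],
  [0,0,0.1,0,0,0],
  [0,0,0.1,0,0,0],
  [0,0,0,0,0,0],
  [0,0,0,0,0,0],
])

```text
clock: 8.53
tool_pos: [0.4308, 0.1917, 0.0417]
orientation: [-180.0, -12.0, -92.3]
force: [-0.2, 1.0, -6.1]
opening: 0.0458
gripper_force: 30.0
```

Request:
play_rows([
  [0,0,0.06,0,0,0],
  [0,0,0,0,0,0],
  [0,0,0.06,0,0,0],
  [0,0,0,0,0,0],
  [0,0,0,0,0,0],
])

```text
clock: 8.95
tool_pos: [0.4308, 0.1914, 0.0404]
orientation: [-180.0, -12.0, -92.3]
force: [0.1, -0.6, -1.2]
opening: 0.0454
gripper_force: 30.0
```

Request:
play_rows([
  [0,0,0.02,0,0,0],
  [0,0,0,0,0,0],
  [0,0,0,0,0,0],
  [0.08,0,0.3,0,-3,0],
  [0,0,0,0,0,0],
  [0.1,0,0.3,0,-3,0],
  [0,0,0,0,0,0],
  [0.11,0,0.28,0,-3,0],
  [0,0,0,0,0,0],
  [0.13,0,0.28,0,-3,0],
  [0,0,0,0,0,0],
  [0,0,0,0,0,0],
])

```text
clock: 9.95
tool_pos: [0.4308, 0.1857, 0.0294]
orientation: [-180.0, -0.1, -92.4]
force: [-0.8, 0.6, 1.2]
opening: 0.0456
gripper_force: 30.0
```

Request:
play_rows([
  [0,0,0.03,0,0,0],
  [0,0,0,0,0,0],
  [0,0,0,0,0,0],
  [0,0,0,0,0,0],
])

```text
clock: 10.28
tool_pos: [0.4308, 0.1857, 0.0294]
orientation: [-180.0, -0.1, -92.3]
force: [-0.0, -2.3, 8.5]
opening: 0.0457
gripper_force: 30.0
```

Request:
play_rows([
  [0,0,0,0,0,0],
  [0,0,0,0,0,0],
  [0,0,0,0,0,0],
  [0,0,0,0,0,0],
  [0,0,-1,0,0,0],
  [0,0,-3,0,0,0],
  [0,0,-4,0,0,0],
  [0,0,-4,0,0,0],
  [0,0,0,0,0,0],
], grip=5.8)

```text
clock: 11.03
tool_pos: [0.4337, 0.1881, 0.1559]
orientation: [-179.5, 0.4, -92.2]
force: [0.5, 0.4, 0.3]
opening: 0.0582
gripper_force: 0.0
```

```bash
python3 d.py .442 -.401 .14 168.2; python3 - <<'E'
from h import *
s=snapshot('wrist'); save(s,'w3')
h=cv2.cvtColor(s['frame'],cv2.COLOR_RGB2HSV); print([(round(d['score'],2),np.round(d['position'],4)) for d in spot_point('wrist','plate')[:3]], w2px(s,[[.43,.1862,.022]]))
s=snapshot('top'); f=s['frame']; print([(round(d['score'],2),np.round(d['position'],4)) for d in spot_point('top','plate')[:3]])
E
```

```text
turn [-0.   0.7 99.6] shift [-12.86 -57.49   1.59] norm 58.9 at [0.4337 0.1881 0.1559] [-179.5    0.4  -92.2] F [0.5 0.4 0.3] t 11.0 j6 -50.0
[(0.74, array([0.4297, 0.1866, 0.0095]))] [[321.89924702 189.32606587]]
[(0.63, array([0.427 , 0.191 , 0.0072]))]
```

View pics/w3.png

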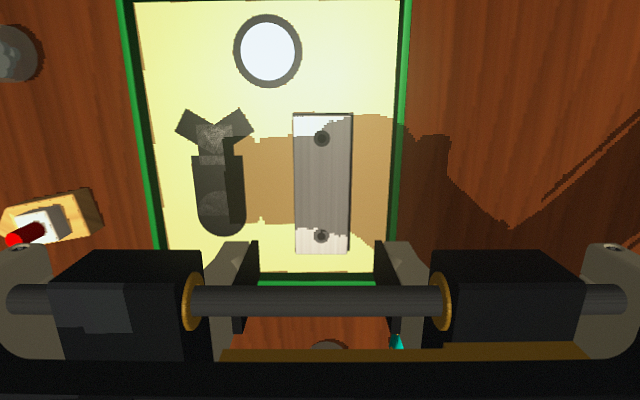

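The plate at (322,183) covers its outline. Next the whale.

Request:
play_rows([
  [0,0,0,0,0,6],
  [0,0,0,0,0,7.1],
  [0,0,0,0,0,7.1],
  [0,0,0,0,0,7.1],
  [0,0,0,0,0,7.1],
  [0,0,0,0,0,7.1],
  [0,0,0,0,0,7.1],
  [0,0,0,0,0,7.1],
  [0,0,0,0,0,7.1],
  [0,0,0,0,0,7.1],
  [0,0,0,0,0,7.1],
  [0,0,0,0,0,7.1],
  [0,0,0,0,0,7.1],
  [0,0,0,0,0,7.1],
  [0,0,0,0,0,1.3],
  [-0.8,-3.6,0,0,0,0],
  [-0.9,-3.9,0,0,0,0],
  [-0.9,-3.9,0,0,0,0],
  [-0.9,-3.9,0,0,0,0],
  [-0.9,-3.9,0,0,0,0],
], grip=7.6)

```text
clock: 12.9
tool_pos: [0.4328, -0.0131, 0.1479]
orientation: [-179.9, -0.1, 168.3]
force: [1.2, 0.7, -0.8]
opening: 0.0759
gripper_force: 0.0
```

Request:
play_rows([
  [-0.8,-3.9,0,0,0,0],
  [-0.8,-3.9,0,0,0,0],
  [-0.8,-3.9,0,0,0,0],
  [-0.8,-3.9,0,0,0,0],
  [-0.8,-3.9,0,0,0,0],
  [-0.8,-3.9,0,0,0,0],
  [-0.8,-3.9,0,0,0,0],
  [-0.8,-3.9,0,0,0,0],
  [-0.8,-3.9,0,0,0,0],
  [-0.8,-3.2,0,0,0,0],
  [0,0,0,0,0,0],
  [0,0,0,0,0,0],
])

```text
clock: 13.9
tool_pos: [0.4318, -0.404, 0.1465]
orientation: [180.0, -0.2, 168.0]
force: [-0.3, 0.7, -0.4]
opening: 0.076
gripper_force: 0.0
```

```bash
python3 d.py .442 -.401 .022 168.2; python3 - <<'E'
from h import *
s=snapshot('wrist'); save(s,'w4'); 
print([(round(d['score'],2),np.round(d['position'],4)) for d in spot_point('wrist','whale')[:3]],w2px(s,[[.442,-.401,.036]]))
E
```

```text
turn [ 0.  -0.2 -0.2] shift [-0.94  0.5  12.45] norm 1.1 at [ 0.4318 -0.404   0.1465] [180.   -0.2 168. ] F [-0.3  0.7 -0.4] t 13.9 j6 -78.0
[(0.78, array([ 4.387e-01, -3.995e-01,  4.000e-04]))] [[322.02032893 213.87545669]]
```

View pics/w4.png

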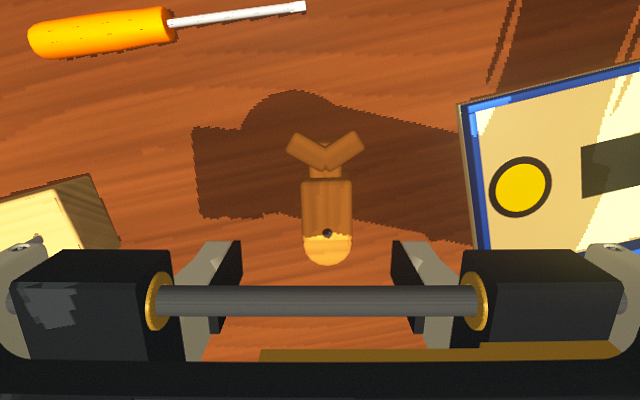

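The wrist view has the whale block centred at (327,208), head downwards in the picture, and clear of the tray and the wood on the left. I correct by a few mm, descend and grip.

Request:
play_rows([
  [-0.55,0.68,2,0,0,0],
  [0,0,3.4,0,0,0],
  [0,0,3.5,0,0,0],
  [0,0,2.5,0,0,0],
  [0,0,1,0,0,0],
  [0,0,0,0,0,0],
])

```text
clock: 14.5
tool_pos: [0.4384, -0.3953, 0.0224]
orientation: [179.9, -0.3, 168.2]
force: [1.1, -0.7, 0.7]
opening: 0.076
gripper_force: 0.0
```

Request:
play_rows([
  [0,0,0,0,0,0],
  [0,0,0,0,0,0],
  [0,0,0,0,0,0],
  [0,0,0,0,0,0],
  [0,0,0,0,0,0],
  [0,0,0,0,0,0],
  [0,0,0,0,0,0],
  [0,0,0,0,0,0],
], grip=3)

```text
clock: 15.17
tool_pos: [0.44, -0.3973, 0.0254]
orientation: [-180.0, 0.0, 168.1]
force: [-1.1, 1.7, 6.2]
opening: 0.0401
gripper_force: 29.8
```

Request:
play_rows([
  [0,0,-1,0,0,0],
  [0,0,-3,0,0,0],
  [0,0,-3,0,0,0],
  [0,0,-3,0,0,0],
  [0,0,-2,0,0,0],
  [0,0,0,0,0,-7],
  [0,0,0,0,0,-7],
  [0,0,0,0,0,-7],
  [0,0,0,0,0,-7],
  [0,0,0,0,0,-7],
  [0,0,0,0,0,-7],
  [0,0,0,0,0,-7],
  [0,0,0,0,0,-7],
  [0,0,0,0,0,-7],
  [0,0,0,0,0,-7],
  [0,0,0,0,0,-7],
  [0,0,0,0,0,-7],
  [0,0,0,0,0,-7],
  [0,0,0,0,0,-7],
])

```text
clock: 16.75
tool_pos: [0.4395, -0.397, 0.1451]
orientation: [180.0, 0.0, -93.6]
force: [0.7, -1.0, -0.6]
opening: 0.0398
gripper_force: 29.8
```

```bash
python3 d.py .5198 .1827 .1 -92
```

```text
turn [ 0.   0.  -1.6] shift [-58.21  -6.     4.51] norm 58.5 at [ 0.4395 -0.397   0.1451] [180.    0.  -93.6] F [ 0.7 -1.  -0.6] t 16.8 j6 20.0
```

Request:
play_rows([
  [0,0,0,0,0,-1.6],
  [-3.6,-0.4,0,0,0,0],
  [-3.9,-0.4,0,0,0,0],
  [-3.9,-0.4,0,0,0,0],
  [-3.9,-0.4,0,0,0,0],
  [-3.9,-0.4,0,0,0,0],
  [-3.9,-0.4,0.2,0,0,0],
  [-3.9,-0.4,0.2,0,0,0],
  [-3.9,-0.4,0.2,0,0,0],
  [-3.9,-0.4,0.2,0,0,0],
  [-3.9,-0.4,0.2,0,0,0],
  [-3.9,-0.4,0.5,0,0,0],
  [-3.9,-0.4,1,0,0,0],
  [-3.9,-0.4,1,0,0,0],
  [-3.9,-0.4,1,0,0,0],
  [-3.9,-0.4,0,0,0,0],
  [0,0,0,0,0,0],
  [0,0,0,0,0,0],
])

```text
clock: 18.25
tool_pos: [0.5233, 0.184, 0.0996]
orientation: [180.0, -0.0, -92.1]
force: [0.2, -1.2, -0.7]
opening: 0.04
gripper_force: 29.8
```

```bash
python3 d.py .5198 .1827 .036 -92
```

```text
turn [ 0.  -0.  -0.1] shift [0.15 0.34 6.36] norm 0.4 at [0.5233 0.184  0.0996] [180.   -0.  -92.1] F [ 0.2 -1.2 -0.7] t 18.2 j6 -42.0
```

Request:
play_rows([
  [0.15,0.34,1.5,0,0,0],
  [0,0,2.5,0,0,0],
  [0,0,1.7,0,0,0],
  [0,0,0.6,0,0,0],
  [0,0,0.1,0,0,0],
  [0,0,0.1,0,0,0],
  [0,0,0,0,0,0],
  [0,0,0,0,0,0],
])

```text
clock: 18.92
tool_pos: [0.5205, 0.1809, 0.0358]
orientation: [-179.9, 0.1, -92.3]
force: [-0.5, 0.0, -1.5]
opening: 0.0397
gripper_force: 29.8
```

Request:
play_rows([
  [-0.15,0,0.1,0,0,0],
  [0,0,0.1,0,0,0],
  [0,0,0.05,0,0,0],
  [0,0,0,0,0,0],
  [0,0,0,0,0,0],
])

```text
clock: 19.33
tool_pos: [0.5204, 0.1827, 0.0334]
orientation: [-179.9, 0.0, -92.3]
force: [-3.0, -0.7, 8.6]
opening: 0.04
gripper_force: 29.8
```

Request:
play_rows([
  [0,0,0,0,0,0],
  [0,0,0,0,0,0],
  [0,0,0,0,0,0],
  [0,0,-1,0,0,0],
  [0,0,-3,0,0,0],
  [0,0,-3.5,0,0,0],
  [0,0,-3.5,0,0,0],
  [0,0,-2,0,0,0],
], grip=5.1)

```text
clock: 20.0
tool_pos: [0.5211, 0.1827, 0.1668]
orientation: [-179.8, 0.1, -92.3]
force: [0.3, 1.0, 0.7]
opening: 0.0508
gripper_force: 0.0
```

```bash
python3 d.py .680 .0668 .16 -92; python3 - <<'E'
from h import *
s=snapshot('wrist'); print([(round(d['score'],2),np.round(d['position'],4)) for d in spot_point('wrist','whale')[:3]])
E
```

```text
turn [-0.2  0.1 -0.3] shift [ 11.03 -16.29   0.68] norm 19.7 at [0.5211 0.1827 0.1668] [-1.798e+02  1.000e-01 -9.230e+01] F [0.3 1.  0.7] t 20.0 j6 -42.0
[(0.91, array([0.5193, 0.184 , 0.0079]))]
```

The whale is on its outline, within 2 mm. Next the white jar.

Request:
play_rows([
  [1.6,-2.4,0,0,0,0],
  [2.2,-3.2,0,0,0,0],
  [2.2,-3.2,0,0,0,0],
  [2.2,-3.3,0,0,0,0],
  [2,-2.9,0,0,0,0],
  [0.8,-1.3,0,0,0,0],
  [0,0,0,0,0,0],
  [0,0,0,0,0,0],
], grip=8)

```text
clock: 20.77
tool_pos: [0.6782, 0.0646, 0.1612]
orientation: [179.9, -0.0, -92.4]
force: [-0.5, 0.3, -0.0]
opening: 0.0799
gripper_force: 0.0
```

```bash
python3 d.py .680 .0668 .04 -92; python3 - <<'E'
from h import *
s=snapshot('wrist'); save(s,'w5'); 
print([(round(d['score'],2),np.round(d['position'],4)) for d in spot_point('wrist','white_jar')[:3]],w2px(s,[[.680,.0668,.062]]))
h=cv2.cvtColor(s['frame'],cv2.COLOR_RGB2HSV); m=((h[...,1]<40)&(h[...,2]>130)).astype(np.uint8)
n,l,st,ce=cv2.connectedComponentsWithStats(m)
for i in np.argsort(-st[1:,4])[:3]+1:
    v,u=np.nonzero(l==i); P=px2w(s,np.c_[u,v],.062)[:,:2]*1000; print(st[i],[np.round(a,1) for a in cv2.minEnclosingCircle(P.astype(np.float32))])
E
```

```text
turn [ 0.1 -0.  -0.4] shift [-0.22 -0.17 12.12] norm 0.3 at [0.6782 0.0646 0.1612] [179.9  -0.  -92.4] F [-0.5  0.3 -0. ] t 20.8 j6 -24.0
[(0.88, array([0.6784, 0.0668, 0.003 ]))] [[313.49009176 209.01687653]]
[  31    0   86  163 2070] [array([837.1, -27.4]), np.float64(54.8)]
[ 527  169   47   45 1656] [array([506. ,  60.8]), np.float64(17.5)]
[317 330  35  19 380] [array([667.9, 185.5]), np.float64(15.9)]
```

View pics/w5.png

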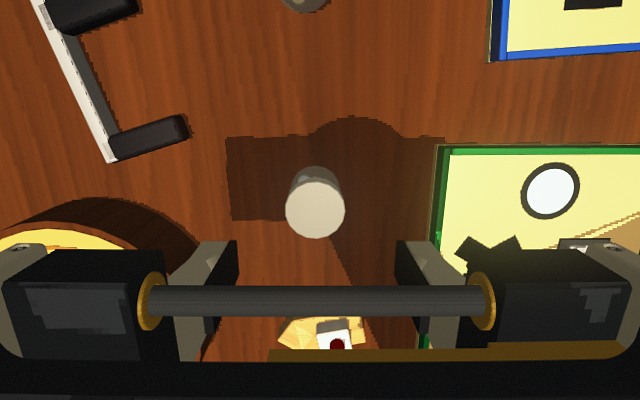

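The wrist view shows the white lid at (315,209), where it was predicted, with the boat at (335,340) and the log at the left clear of the fingers. Descending to the jar's body.

Request:
play_rows([
  [-0.2,-0.15,2,0,0,0],
  [0,0,3.8,0,0,0],
  [0,0,3.8,0,0,0],
  [0,0,2.7,0,0,0],
  [0,0,1,0,0,0],
  [0,0,0,0,0,0],
])

```text
clock: 21.37
tool_pos: [0.6777, 0.0679, 0.0268]
orientation: [179.7, -0.1, -92.3]
force: [-0.2, -0.1, 0.4]
opening: 0.08
gripper_force: 0.0
```

Request:
play_rows([
  [0,0,0,0,0,0],
  [0,0,0,0,0,0],
  [0,0,0,0,0,0],
  [0,0,0,0,0,0],
  [0,0,0,0,0,0],
  [0,0,0,0,0,0],
  [0,0,0,0,0,0],
  [0,0,0,0,0,0],
], grip=3.5)

```text
clock: 22.03
tool_pos: [0.68, 0.0676, 0.0299]
orientation: [-180.0, 0.0, -92.3]
force: [-2.7, 0.6, 5.8]
opening: 0.0441
gripper_force: 30.0
```

Request:
play_rows([
  [0,0,-1,0,0,0],
  [0,0,-3,0,0,0],
  [0,0,-3.5,0,0,0],
  [0,0,-3,0,0,0],
  [0,0,-1,0,0,0],
  [0,0,0,0,0,0],
])

```text
clock: 22.53
tool_pos: [0.6818, 0.068, 0.1487]
orientation: [-179.6, 0.1, -92.3]
force: [0.8, 0.1, -1.3]
opening: 0.0443
gripper_force: 30.0
```

```bash
python3 d.py .4691 .0767 .08 -92
```

```text
turn [-0.4  0.1 -0.3] shift [-0.13 21.29  6.87] norm 21.3 at [0.6818 0.068  0.1487] [-1.796e+02  1.000e-01 -9.230e+01] F [ 0.8  0.1 -1.3] t 22.5 j6 -24.0
```

Request:
play_rows([
  [0,2.8,0,0,0,0],
  [0,3.8,0,0,0,0],
  [0,4,0,0,0,0],
  [0,4,0.8,0,0,0],
  [0,3.9,1.2,0,0,0],
  [0,2.6,2,0,0,0],
  [0,0,1,0,0,0],
  [0,0,0,0,0,0],
  [0,0,0,0,0,0],
])

```text
clock: 23.28
tool_pos: [0.469, 0.0761, 0.094]
orientation: [180.0, -0.0, -92.3]
force: [0.7, 0.0, 0.5]
opening: 0.0439
gripper_force: 30.0
```

```bash
python3 d.py .4691 .0767 .0385 -92; python3 - <<'E'
from h import *
s=snapshot('wrist'); print([(round(d['score'],2),np.round(d['position'],4)) for d in spot_point('wrist','white_jar')[:3]])
E
```

```text
turn [ 0.  -0.  -0.3] shift [-0.06 -0.01  5.55] norm 0.1 at [0.469  0.0761 0.094 ] [180.   -0.  -92.3] F [0.7 0.  0.5] t 23.3 j6 -35.0
[(0.92, array([0.471 , 0.075 , 0.0662]))]
```

Request:
play_rows([
  [-0.05,0,1.5,0,0,0],
  [0,0,2,0,0,0],
  [0,0,1.3,0,0,0],
  [0,0,0.5,0,0,0],
  [0,0,0.15,0,0,0],
  [0,0,0.1,0,0,0],
  [0,0,0.1,0,0,0],
  [0,0,0,0,0,0],
  [0,0,0,0,0,0],
])

```text
clock: 24.13
tool_pos: [0.4695, 0.0768, 0.0383]
orientation: [-179.9, 0.0, -92.3]
force: [0.1, -0.5, -0.8]
opening: 0.044
gripper_force: 30.0
```

Request:
play_rows([
  [0,0,0.05,0,0,0],
  [0,0,0.05,0,0,0],
  [0,0,0,0,0,0],
  [0,0,0,0,0,0],
])

```text
clock: 24.47
tool_pos: [0.4694, 0.0769, 0.0377]
orientation: [-179.9, 0.0, -92.3]
force: [-3.0, -0.0, 9.7]
opening: 0.0442
gripper_force: 30.0
```

Request:
play_rows([
  [0,0,0,0,0,0],
  [0,0,0,0,0,0],
  [0,0,0,0,0,0],
  [0,0,0,0,0,0],
  [0,0,-1,0,0,0],
  [0,0,-3,0,0,0],
  [0,0,-3.5,0,0,0],
  [0,0,-3.5,0,0,0],
  [0,0,-2,0,0,0],
], grip=5.8)

```text
clock: 25.22
tool_pos: [0.4702, 0.077, 0.1703]
orientation: [-179.8, 0.1, -92.3]
force: [1.0, 0.6, 0.4]
opening: 0.0585
gripper_force: 0.0
```

```bash
python3 d.py .599 .364 .16 -13; python3 - <<'E'
from h import *
s=snapshot('wrist'); print([(t,round(d['score'],2),np.round(d['position'],4)) for t in ['white_jar','whale'] for d in spot_point('wrist',t)[:3]])
E
```

```text
turn [ -0.2  -0.1 -79.3] shift [  6.1  -30.86   1.03] norm 31.5 at [0.4702 0.077  0.1703] [-1.798e+02  1.000e-01 -9.230e+01] F [1.  0.6 0.4] t 25.2 j6 -35.0
[('white_jar', 0.95, array([0.466 , 0.0753, 0.0107])), ('whale', 0.7, array([0.5176, 0.1813, 0.005 ])), ('whale', 0.48, array([0.4725, 0.1515, 0.0028]))]
```

The white jar is within 4 mm of its disc. Next the pale car.

Request:
play_rows([
  [0,0,0,0,0,-6.3],
  [0,0,0,0,0,-7],
  [0,0,0,0,0,-7],
  [0,0,0,0,0,-7],
  [0,0,0,0,0,-7],
  [0,0,0,0,0,-7],
  [0,0,0,0,0,-7],
  [0,0,0,0,0,-7],
  [0,0,0,0,0,-7],
  [0,0,0,0,0,-7],
  [0,0,0,0,0,-7],
  [0,0,0,0,0,-3],
  [0.7,-3.6,0,0,0,0],
  [0.8,-3.9,0,0,0,0],
  [0.8,-3.9,0,0,0,0],
  [0.8,-3.9,0,0,0,0],
  [0.8,-3.9,0,0,0,0],
  [0.8,-3.9,0,0,0,0],
  [0.7,-3.9,0,0,0,0],
  [0.7,-3.9,0,0,0,0],
], grip=7.4)

```text
clock: 27.03
tool_pos: [0.5981, 0.3652, 0.1645]
orientation: [179.9, 0.1, -13.0]
force: [1.3, -0.2, 0.3]
opening: 0.0739
gripper_force: 0.0
```

```bash
python3 d.py .599 .364 .022 -13; python3 - <<'E'
from h import *
s=snapshot('wrist'); s=snapshot('wrist'); s=snapshot('wrist'); save(s,'w6'); 
print([(round(d['score'],2),np.round(d['position'],4)) for d in spot_point('wrist','car')[:3]],w2px(s,[[.599,.364,.026]]),get_obs()['tool_pos'])
E
```

```text
turn [ 0.1  0.1 -0. ] shift [ 0.12  0.1  14.25] norm 0.2 at [0.5981 0.3652 0.1645] [ 1.799e+02  1.000e-01 -1.300e+01] F [ 1.3 -0.2  0.3] t 27.0 j6 30.0
[(0.86, array([0.6019, 0.368 , 0.0021])), (0.79, array([ 0.5657,  0.4983, -0.001 ]))] [[320.90130204 190.69628119]] [0.59739435 0.36434425 0.16362599]
```

View pics/w6.png

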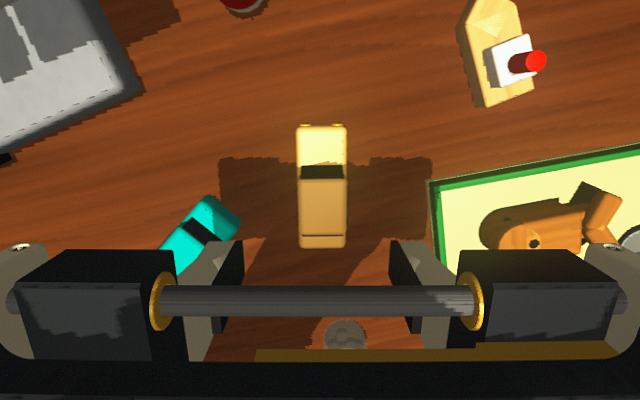

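The pale car is centred at (322,187), with the turquoise car's nearest edge at (240,215), outside the finger track. I narrow the opening and descend.

Request:
play_rows([
  [0.4,0,2,0,0,0],
  [0,0,3.8,0,0,0],
  [0,0,3.8,0,0,0],
  [0,0,3,0,0,0],
  [0,0,1.5,0,0,0],
  [0,0,0,0,0,0],
  [0,0,0,0,0,0],
], grip=6.4)

```text
clock: 27.82
tool_pos: [0.6013, 0.3615, 0.0247]
orientation: [179.9, 0.1, -13.1]
force: [0.4, -0.1, 1.0]
opening: 0.0637
gripper_force: 0.0
```

Request:
play_rows([
  [0,0,0,0,0,0],
  [0,0,0,0,0,0],
  [0,0,0,0,0,0],
  [0,0,0,0,0,0],
  [0,0,0,0,0,0],
  [0,0,0,0,0,0],
  [0,0,0,0,0,0],
], grip=3.2)

```text
clock: 28.4
tool_pos: [0.6022, 0.3632, 0.0266]
orientation: [-180.0, -0.0, -13.0]
force: [-0.9, -0.4, 5.9]
opening: 0.0421
gripper_force: 29.9
```

Request:
play_rows([
  [0,0,-1,0,0,0],
  [0,0,-3,0,0,0],
  [0,0,-3.5,0,0,0],
  [0,0,-3.5,0,0,0],
  [0,0,-3.5,0,0,0],
  [0,0,0,0,0,6],
  [0,0,0,0,0,7],
  [0,0,0,0,0,7],
  [0,0,0,0,0,7],
  [0,0,0,0,0,7],
  [0,0,0,0,0,7],
  [0,0,0,0,0,7],
  [0,0,0,0,0,7],
  [0,0,0,0,0,7],
  [0,0,0,0,0,7],
  [0,0,0,0,0,5.8],
  [0,0,0,0,0,0],
])

```text
clock: 29.82
tool_pos: [0.6018, 0.3629, 0.1709]
orientation: [180.0, -0.0, -88.1]
force: [-0.4, -0.2, -1.2]
opening: 0.0418
gripper_force: 29.9
```

```bash
python3 d.py .4597 -.1278 .1 -87.8
```

```text
turn [ 0.  -0.  -0.3] shift [48.49 16.08  7.09] norm 51.1 at [0.6018 0.3629 0.1709] [180.   -0.  -88.1] F [-0.4 -0.2 -1.2] t 29.8 j6 -45.0
```

Request:
play_rows([
  [3,1,0,0,0,0],
  [3.8,1.25,0,0,0,0],
  [3.8,1.25,0,0,0,0],
  [3.8,1.25,0,0,0,0],
  [3.8,1.25,0,0,0,0],
  [3.8,1.25,0,0,0,0],
  [3.8,1.25,0,0,0,0],
  [3.8,1.25,0,0,0,0],
  [3.8,1.25,0,0,0,0],
  [3.8,1.25,0,0,0,0],
  [3.8,1.25,0,0,0,0],
  [3.8,1.25,1,0,0,0],
  [2.7,1.3,3,0,0,0],
  [1,0,3,0,0,0],
  [0,0,0,0,0,0],
  [0,0,0,0,0,0],
])

```text
clock: 31.15
tool_pos: [0.4593, -0.128, 0.1007]
orientation: [179.8, -0.0, -87.8]
force: [1.3, 0.1, -0.7]
opening: 0.0417
gripper_force: 29.9
```

```bash
python3 d.py .4597 -.1278 .036 -87.8
```

```text
turn [ 0.2 -0.   0. ] shift [-0.02 -0.04  6.47] norm 0.0 at [ 0.4593 -0.128   0.1007] [179.8  -0.  -87.8] F [ 1.3  0.1 -0.7] t 31.1 j6 -6.0
```

Request:
play_rows([
  [0,0,1.8,0,0,0],
  [0,0,2.4,0,0,0],
  [0,0,1.5,0,0,0],
  [0,0,0.6,0,0,0],
  [0,0,0.15,0,0,0],
  [0,0,0.1,0,0,0],
  [0,0,0,0,0,0],
  [0,0,0,0,0,0],
])

```text
clock: 31.82
tool_pos: [0.4613, -0.127, 0.0369]
orientation: [-179.9, 0.0, -87.8]
force: [-0.1, 0.0, -1.3]
opening: 0.0417
gripper_force: 29.9
```

Request:
play_rows([
  [0,0.1,0.1,0,0,0],
  [0,0,0.1,0,0,0],
  [0,0,0.05,0,0,0],
  [0,0,0,0,0,0],
  [0,0,0,0,0,0],
])

```text
clock: 32.23
tool_pos: [0.4596, -0.1272, 0.0345]
orientation: [-179.9, -0.0, -87.8]
force: [-4.8, 2.9, 15.2]
opening: 0.042
gripper_force: 29.9
```

Request:
play_rows([
  [0,0,0,0,0,0],
  [0,0,0,0,0,0],
  [0,0,0,0,0,0],
  [0,0,0,0,0,0],
  [0,0,-1,0,0,0],
  [0,0,-3,0,0,0],
  [0,0,-3.5,0,0,0],
  [0,0,-3.5,0,0,0],
  [0,0,-2,0,0,0],
], grip=5.4)

```text
clock: 32.98
tool_pos: [0.4604, -0.1275, 0.1668]
orientation: [-179.8, -0.0, -87.8]
force: [1.0, 0.7, -0.7]
opening: 0.0537
gripper_force: 0.0
```

```bash
python3 d.py .681 -.098 .16 -87.8; python3 - <<'E'
from h import *
s=snapshot('wrist'); print([(t,round(d['score'],2),np.round(d['position'],4)) for t in ['car'] for d in spot_point('wrist',t)[:3]])
E
```

```text
turn [-0.2 -0.   0. ] shift [ -2.1  -22.15   0.68] norm 22.3 at [ 0.4604 -0.1275  0.1668] [-179.8   -0.   -87.8] F [ 1.   0.7 -0.7] t 33.0 j6 -6.0
[('car', 0.73, array([ 0.4574, -0.125 ,  0.01  ]))]
```

Request:
play_rows([
  [-0.3,-3,0,0,0,0],
  [-0.4,-4,0,0,0,0],
  [-0.4,-4,0,0,0,0],
  [-0.4,-4,0,0,0,0],
  [-0.4,-4,0,0,0,0],
  [-0.2,-3.1,0,0,0,0],
  [0,0,0,0,0,0],
  [0,0,0,0,0,0],
], grip=8)

```text
clock: 33.75
tool_pos: [0.6799, -0.0977, 0.1605]
orientation: [179.8, -0.0, -87.8]
force: [-0.9, -0.1, -0.4]
opening: 0.0799
gripper_force: 0.0
```

```bash
python3 d.py .681 -.098 .028 -87.8; python3 - <<'E'
from h import *
s=snapshot('wrist'); print([(round(d['score'],2),np.round(d['position'],4)) for d in spot_point('wrist','yellow_jar')[:3]])
h=cv2.cvtColor(s['frame'],cv2.COLOR_RGB2HSV); m=((h[...,1]>150)&(h[...,2]>60)&(h[...,0]>24)&(h[...,0]<36)).astype(np.uint8)
n,l,st,ce=cv2.connectedComponentsWithStats(m)
for i in np.argsort(-st[1:,4])[:3]+1:
    v,u=np.nonzero(l==i); P=px2w(s,np.c_[u,v],.062)[:,:2]*1000; print(st[i],[np.round(a,1) for a in cv2.minEnclosingCircle(P.astype(np.float32))])
E
```

```text
turn [ 0.2 -0.  -0. ] shift [ 0.04 -0.11 13.25] norm 0.1 at [ 0.6799 -0.0977  0.1605] [179.8  -0.  -87.8] F [-0.9 -0.1 -0.4] t 33.8 j6 -6.0
[(0.92, array([ 0.6819, -0.0952, -0.0018]))]
[ 570    1   54   58 2437] [array([ 503. , -224.3]), np.float64(17.8)]
[581 104   4   3   8] [array([ 500.6, -177.6]), np.float64(1.2)]
[613 104   6   2   8] [array([ 477.1, -178.4]), np.float64(1.8)]
```

Request:
play_rows([
  [-0.05,-0.15,2,0,0,0],
  [0,0,3.8,0,0,0],
  [0,0,3.8,0,0,0],
  [0,0,2.6,0,0,0],
  [0,0,1,0,0,0],
  [0,0,0,0,0,0],
])

```text
clock: 34.35
tool_pos: [0.6783, -0.0977, 0.0289]
orientation: [179.7, -0.0, -87.8]
force: [-0.9, 0.2, -0.1]
opening: 0.0798
gripper_force: 0.0
```

Request:
play_rows([
  [0,0,0,0,0,0],
  [0,0,0,0,0,0],
  [0,0,0,0,0,0],
  [0,0,0,0,0,0],
  [0,0,0,0,0,0],
  [0,0,0,0,0,0],
  [0,0,0,0,0,0],
  [0,0,0,0,0,0],
], grip=3.5)

```text
clock: 35.02
tool_pos: [0.6813, -0.0973, 0.032]
orientation: [-179.9, -0.0, -87.8]
force: [-1.3, 1.1, 4.4]
opening: 0.044
gripper_force: 30.0
```

Request:
play_rows([
  [0,0,-1,0,0,0],
  [0,0,-3,0,0,0],
  [0,0,-3.5,0,0,0],
  [0,0,-3,0,0,0],
  [0,0,-1,0,0,0],
  [0,0,0,0,0,0],
])

```text
clock: 35.52
tool_pos: [0.6826, -0.0973, 0.1505]
orientation: [-179.6, 0.0, -87.8]
force: [0.8, 0.3, -2.0]
opening: 0.0444
gripper_force: 30.0
```

```bash
python3 d.py .4637 -.2354 .09 -87.8
```

```text
turn [-0.4  0.  -0. ] shift [12.96 22.4   6.05] norm 25.9 at [ 0.6826 -0.0973  0.1505] [-179.6    0.   -87.8] F [ 0.8  0.3 -2. ] t 35.5 j6 -6.0
```

Request:
play_rows([
  [1.5,2.6,0,0,0,0],
  [2,3.4,0,0,0,0],
  [2,3.5,0,0,0,0],
  [2,3.5,0,0,0,0],
  [2,3.5,1,0,0,0],
  [2,3.5,1.5,0,0,0],
  [1.46,2.4,2.5,0,0,0],
  [0,0,1,0,0,0],
  [0,0,0,0,0,0],
  [0,0,0,0,0,0],
])

```text
clock: 36.35
tool_pos: [0.4625, -0.2348, 0.086]
orientation: [179.9, 0.0, -87.8]
force: [0.0, 0.4, -1.3]
opening: 0.044
gripper_force: 30.0
```

```bash
python3 d.py .4637 -.2354 .041 -87.8
```

```text
turn [ 0.1  0.  -0. ] shift [ 0.06 -0.12  4.5 ] norm 0.1 at [ 0.4625 -0.2348  0.086 ] [179.9   0.  -87.8] F [ 0.   0.4 -1.3] t 36.4 j6 7.0
```

Request:
play_rows([
  [0,-0.05,1.2,0,0,0],
  [0,0,1.7,0,0,0],
  [0,0,1,0,0,0],
  [0,0,0.5,0,0,0],
  [0,0,0.15,0,0,0],
  [0,0,0.1,0,0,0],
  [0,0,0,0,0,0],
  [0,0,0,0,0,0],
])

```text
clock: 37.02
tool_pos: [0.4641, -0.2347, 0.0408]
orientation: [-179.9, -0.0, -87.8]
force: [-0.2, -0.2, -1.0]
opening: 0.044
gripper_force: 30.0
```

Request:
play_rows([
  [0,0,0.05,0,0,0],
  [0,0,0.05,0,0,0],
  [0,0,0.03,0,0,0],
  [0,0,0,0,0,0],
  [0,0,0,0,0,0],
])

```text
clock: 37.43
tool_pos: [0.4641, -0.2349, 0.0399]
orientation: [-179.9, -0.0, -87.8]
force: [-1.7, 0.2, 6.4]
opening: 0.0443
gripper_force: 30.0
```

Request:
play_rows([
  [0,0,0,0,0,0],
  [0,0,0,0,0,0],
  [0,0,0,0,0,0],
  [0,0,0,0,0,0],
  [0,0,-1,0,0,0],
  [0,0,-3,0,0,0],
  [0,0,-3.5,0,0,0],
  [0,0,-3.5,0,0,0],
  [0,0,-3,0,0,0],
  [3,0,0,0,0,0],
  [4,0,0,0,0,0],
  [4,0,0,0,0,0],
  [4,0,0,0,0,0],
  [4,0,0,0,0,0],
  [3,0,0,0,0,0],
  [0,0,0,0,0,0],
  [0,0,0,0,0,0],
], grip=5.8)

```text
clock: 38.85
tool_pos: [0.471, -0.456, 0.1785]
orientation: [179.9, 0.0, -88.0]
force: [-0.8, 1.3, -0.0]
opening: 0.0577
gripper_force: 0.0
```

```bash
python3 - <<'E'
from h import *
G=(np.array([.4718,.1543]),-2.);B=(np.array([.4606,-.1574]),2.2)
for c in ['top','scene']:
    s=snapshot(c)
    for t,(o,a),g in [('plate',G,(-43,30)),('whale',G,(47,30)),('white_jar',G,(0,-78)),('car',B,(0,30)),('yellow_jar',B,(0,-78))]:
        for d in spot_point(c,t)[:3]:
            r=np.radians(a); R=np.array([[np.cos(r),-np.sin(r)],[np.sin(r),np.cos(r)]])
            print(c,t,round(d['score'],2),(R.T@(np.array(d['position'])[:2]-o)*1000-g).round(1),'z',round(d['position'][2],3))
    if c=='top': f=cv2.resize(s['frame'][90:260,150:510],None,fx=2.2,fy=2.2,interpolation=cv2.INTER_CUBIC); cv2.imwrite('pics/end.png',f[:,:,::-1])
    else: cv2.imwrite('pics/end2.png',cv2.resize(s['frame'][150:290,180:500],None,fx=2.4,fy=2.4,interpolation=cv2.INTER_CUBIC)[:,:,::-1])
o=get_obs(); print(o['clock'],o['force'])
E
```

```text
top plate 0.78 [-3.   1.4] z 0.006
top whale 0.67 [3.7 4.1] z 0.009
top white_jar 0.81 [ 0.1 -0.1] z 0.007
top car 0.97 [-129.8  483.9] z 0.002
top car 0.93 [ 1.9 -0.6] z 0.011
top car 0.54 [ 18.5 203.6] z 0.009
top yellow_jar 0.81 [ 0.9 -0.2] z 0.009
scene plate 0.59 [-0.2 -2.5] z 0.009
scene whale 0.86 [-1.3  3.5] z 0.008
scene white_jar 0.56 [-3.8  3.1] z 0.004
scene car 0.95 [4.9 1.2] z 0.008
scene car 0.69 [-130.3  487.7] z -0.003
scene car 0.57 [132.  620.4] z 0.003
scene yellow_jar 0.82 [-4.3  1.6] z 0.011
39.45 [-0.46239114  0.83209392  0.27418828]
```

View pics/end.png

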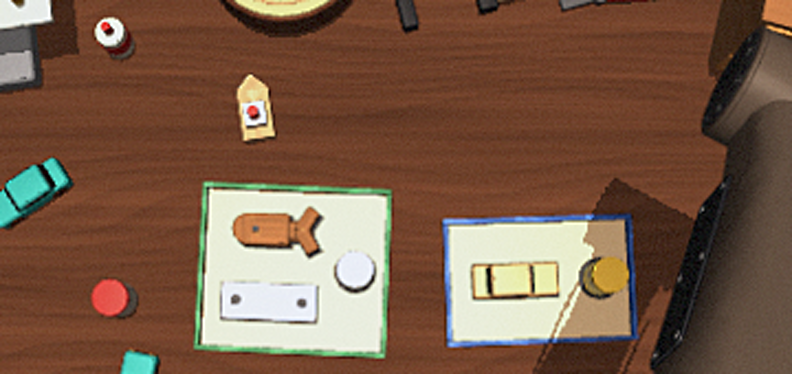

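View pics/end2.png

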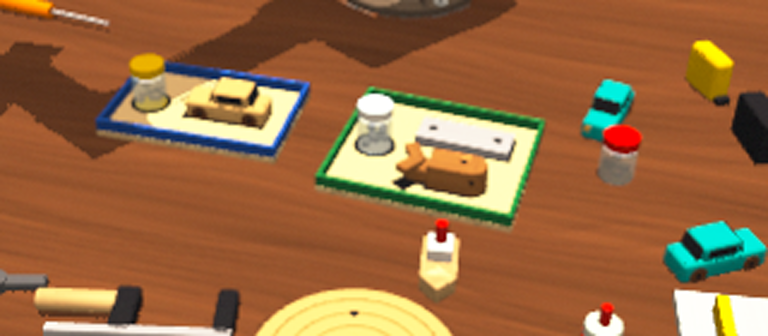

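All five parts cover their outlines, flat and upright: the whale at (278,230), the plate at (268,300) and the white jar at (355,270) in the green tray, and the car at (515,280) and the yellow jar at (605,277) in the blue tray. The boat and the red jar have not moved. Handing in.

```bash
python3 -c "
from plant import *
print(close_job())"
```

```text
the job is handed in; nothing more can be done
None
```

I handed in both kits after about 40 s on the robot's clock: the last pictures show all five parts within about 5 mm of their outlines, the plate went down 12° tilted edge first and was pivoted flat before release, and the boat and red jar show no movement; the hand-in returned no verdict.

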